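# Measure the amber jar with the depth gauge

### The arm

A 7-joint arm with a two-finger parallel gripper is mounted at the origin on the work surface. World frame = base frame: x ahead of the robot, y to its left, z up, the work surface at z = 0. Lengths are in m, angles in rad, forces in N, time in s.
With the tool pointing down it reaches from about 0.4 to 0.85 m from the base axis. Payload 6.9 kg.
Tool frame: the origin (TCP) lies midway between the tips of the shut fingers; the grasp point (between the pads) lies behind it (ctrl.pinch_z is the z of the grasp point in the tool frame, in m); z points along the fingers, y is the direction in which the jaws open and shut (so a half turn about z gives the same grasp; the last joint's range is limited). The gripper opens to 85 mm and grips with 20 to 120 N. Pads are 22 mm wide; open, the fingers measure 114 mm over their backs; the gripper's body (76 mm by 85 mm) begins 54 mm behind the grasp point. The pads swing forward as they close: fully open they stand 13 mm farther back than shut.
Start: joints at [1.317, 0.507, -0.238, 1.5, 0.126, 1.149, -0.155], TCP at [0.22, -0.585, 0.231] pointing down, gripper open.
Joint ranges: [-3.08, 3.08], [-0.24, 2.05], [-1.43, 1.35], [0, 2.5], [-1.52, 4.66], [0.17, 1.96], [-2.89, 2.89]. Speed limits (rad/s): [2.39, 2.39, 3.14, 3.14, 3.14, 3.14, 3.14].

### API

Orientations are given as a unit quaternion [w, x, y, z].
In Python, from station import ctrl, get_state, vision, ticket, models gives the robot as it stands. Calls block until the motion is done:
- ctrl.movep(position, orientation): joint-space move of the TCP to a pose.
- ctrl.movel(position, frame=None, max_speed=0.15): straight line of the TCP; frame=None keeps the orientation; max_speed is the mean speed in m/s.
- ctrl.set_joints(angles): joint-space move.
- ctrl.ungrasp() and ctrl.close_gripper(force=None): open the fingers fully, or close them until they stop; force is the grip in N (None keeps the last).
- ctrl.pause(seconds).
- ctrl.ik(position, orientation): joint angles nearest the present ones, or None.
- get_state(): the state.
- vision.grab_frame(name): name is "scene" or "top" or "wrist"; returns (picture, depth): 420x560x3 uint8, blue, green, red; 420x560 float32, m along the optical axis (not along the pixel's ray), 0 where there is no reading.
- vision.camera_info(name): a dict with "mtx" (3x3 intrinsics, pixels), "R" (3x3) and "t" (3): a world point X has camera coordinates R X + t; the wrist camera has in their place "hand_eye" (4x4, takes a point from camera to tool coordinates, whose origin is the TCP and whose axes are the flange's). Camera axes: x right, y down, z forward; pixel columns grow to the right and rows downward; lengths in m; the calibration is good to about 2 mm. A picture is of the moment at which its call begins: read the wrist's pose just before it. camera_info takes no time and is no camera call.
A pose or a line that the arm cannot do raises ctrl.Unreachable and nothing moves.
- ticket.close_job(): hands the job in, once; it reports no verdict.
Trained networks look in the newest picture that a camera, given by its name, has taken for a name from the list of things; names that differ only in an ending like _2 or _b are one class to them, and where a whole thing is asked for, a point or a joint stands for the part that bears it (a point fixed in the world has none). Each returns a list of dicts, best first, with "p" (0 to 1); they miss things now and then, are a little off and sometimes report something else, mostly with a low value. They report only what shows in the picture. A call takes as long as a camera call. They do not tell look-alikes from the thing itself.
- models.recognise(camera, target): "point" ([column, row] in pixels, amid what is visible of it).
- models.masks_of(camera, target): "mask" (420x560 bool, what is visible of it) and "point" ([column, row] in pixels, amid what is visible of it).
The state is a dict: "time": time; "qpos": joint angles; "qd": joint speeds; "tau": joint torques, N m; "tcp_pos": TCP position; "eef_rot": TCP orientation; "contact_force": force on the tool from outside, world axes, zero at the start; "wrist_torque": the same for the moment, N m; "width": finger opening in m.
Only numpy, scipy, OpenCV 4.12 (cv2) and the standard library are available. Lean on these libraries where they do the work, as an engineer would, in place of code of your own. Each camera call takes 0.05 s, during which the arm holds its last target.

### The job

Take the depth gauge by its red handle out of its blue stand and dip it upright into the amber jar until its foot rests gently on the jar's bottom, so that the jar's rim pushes the sliding bridge up the rod. Then lift the gauge clear and finish while still holding it in the gripper, level (rod upright) and steady, with its foot at least 120 mm above the bench, so that the depth can be read off it. Measure no other jar, do not push the bridge with the fingers, and leave the jars and everything else standing where they are.

Things in the scene. Friction and masses are not known exactly. Their poses are not given: they have to be found in the camera images.
- gauge_handle (a point): Centre of the red handle of the depth gauge (a loose thing, about 230 g, 174 mm tall overall). The handle is a block 26 mm thick (gauge x), 52 mm long (gauge y) and 44 mm tall (gauge z), so its top is 22 mm above this point. Gauge z points up along the rod; grasp the handle from above across its 26 mm thickness. Below it runs a steel rod of 10 mm diameter.
- gauge_foot (a point): The lower end of the gauge's rod, 152 mm straight below the handle centre; foot diameter 12 mm. Same axes as the handle. At the start the foot stands in the stand's hole, 10 mm above the bench.
- bridge (a joint): How far (m, 0 to 0.085) the gauge's sliding bridge has been pushed up the rod; 0 at the start, when the bridge's underside is 30 mm above the foot. The bridge is an aluminium bar 120 mm long (gauge y), 30 mm wide (gauge x), 12 mm thick, centred on the rod; it slides with about 2 N of friction and stays where it is pushed. Pushed by the amber jar's rim with the foot on the jar's bottom it reads 0.044 (bottom 74 mm below the rim, less 30 mm).
- stand: Blue block fixed to the bench, 90 x 90 x 40 mm, origin at the centre of its underside on the bench. A round hole of 14.5 mm diameter, 30 mm deep, in the middle of its top holds the gauge's rod upright, the bridge lying on the block's top. The gauge leaves it straight upward.
- jar_amber: The open amber glass jar to be measured: round, outer diameter 68 mm, 80 mm tall, wall 4 mm (mouth 60 mm wide), inner bottom 6 mm above the bench; loose, about 0.3 kg. Origin at the centre of its underside, z up.
- jar_amber_floor (a point): Centre of the amber jar's inner bottom, 6 mm above the bench, 74 mm below the rim.
- jar_white: Open white ceramic jar, outer diameter 72 mm, 62 mm tall; loose, leave alone. Origin at the centre of its underside.
- jar_green: Open green glass jar, outer diameter 66 mm, 96 mm tall; loose, leave alone. Origin at the centre of its underside.
- stopper_a: Light wooden bottle stopper standing on its head, 31 mm diameter, 38 mm tall; leave alone. Origin at the centre of its underside.
- stopper_b: Dark wooden bottle stopper standing on its head, 31 mm diameter, 38 mm tall; leave alone. Origin at the centre of its underside.
- bottle: Closed clear glass bottle, 64 mm diameter, 170 mm tall; leave alone. Origin at the centre of its underside.
Things that resemble listed ones, but are neither listed nor needed, are in the scene too. Leave any brown look-alike of the stand alone. Of the things that look like the part that bears gauge_handle, the larger one is meant.

How it is judged:
On the way, in this order (a step that is already met when the one before it is completed fails the run):
1. the gauge is lifted out of its stand (height (world z) of gauge_foot above 0.045 m and contact force between gauge and stand below 0.05 N), for 0.1 s.
2. the foot is on the bottom of the amber jar (within 4 mm), the gauge upright within 10 degrees and the bridge pushed up by the rim (horizontal distance between gauge_foot and jar_amber_floor below 0.028 m and z of gauge_foot in the frame of jar_amber below 0.01 m and angle between gauge_handle's own z axis and vertical below 0.175 rad and value of joint bridge above 0.039 m), for 0.1 s.
At the end, for the whole second after the job is handed in: Gripper alone holds the gauge, still (20 mm/s, 0.15 rad/s), rod within 6 degrees of vertical, foot over 120 mm above the bench, bridge at 0.044 within 5 mm; the amber jar, the other jars, the stoppers and the bottle stand upright within 30 mm of where they were (height (world z) of gauge_foot above 0.12 m and angle between gauge_handle's own z axis and vertical below 0.105 rad and linear speed of gauge below 0.02 m/s and angular speed of gauge below 0.15 rad/s and value of joint bridge between 0.039 and 0.049 m and contact force between gauge and the fingers above 1 N and contact force between gauge and stand below 0.05 N and contact force between gauge and jar_amber below 0.05 N and contact force between gauge and jar_green below 0.05 N and contact force between gauge and jar_white below 0.05 N and contact force between gauge and bottle below 0.05 N and angle between jar_amber's own z axis and vertical below 0.05 rad and height (world z) of jar_amber below 0.01 m and distance of each of jar_amber, jar_white, jar_green, stopper_a, stopper_b, bottle from where it was at the start of the episode below 0.03 m and angle between each of jar_white, jar_green, stopper_a, stopper_b, bottle's own z axis and vertical below 0.1 rad); the arm keeps its last pose, push and grip.
It fails at once if the gauge is pressed on the amber jar with more than 40 N (contact force between gauge and jar_amber above 40 N).
It fails at once if the amber jar is tipped by more than 15 degrees or shoved more than 30 mm (angle between jar_amber's own z axis and vertical above 0.26 rad or distance of jar_amber from where it was at the start of the episode above 0.03 m).
It fails at once if the gauge is dipped into another jar ((horizontal distance between gauge_foot and jar_white below 0.03 m and height (world z) of gauge_foot below 0.055 m) or (horizontal distance between gauge_foot and jar_green below 0.03 m and height (world z) of gauge_foot below 0.089 m)).
It fails at once if another jar, a stopper or the bottle is moved by more than 30 mm or knocked over (distance of any of jar_white, jar_green, stopper_a, stopper_b, bottle from where it was at the start of the episode above 0.03 m or angle between any of jar_white, jar_green, stopper_a, stopper_b, bottle's own z axis and vertical above 0.5 rad).
It fails at once if the bridge is pushed by the fingers (contact force between the fingers and bridge above 3 N).
It also fails if it takes over 51 s, if anything falls off the work surface, if the arm or the gripper's body presses on something with over 40 N, if the wrist force passes 120 N, or if a joint passes its speed limit or range.

## Working session

There is one attempt and no reset: what is moved stays moved. The work goes in short steps, each a Python script; the robot and the scene stay as the last script left them, time stands still between calls to the robot, and variables do not carry over. Pictures are saved under pics/ and viewed, and the job is handed in when it is done.

```bash
mkdir -p pics; ls; python3 - <<'E'
from station import ctrl, get_state, vision, ticket, models
import cv2
for n in ["scene","top","wrist"]:
    p,d=vision.grab_frame(n); cv2.imwrite(f"pics/{n}0.png",p)
s=get_state(); print(s, ctrl.pinch_z)
for n in ["scene","top"]: print(vision.camera_info(n))
E
```

```text
pics
{'time': 0.15, 'qpos': array([ 1.31649993,  0.50816335, -0.23754234,  1.50087296,  0.12569999,
        1.14892294, -0.15477305]), 'qd': array([-0.00112997, -0.00243931, -0.00024678, -0.00225342,  0.00205927,
       -0.00208875, -0.00165848]), 'tau': array([-3.03082481e-03, -6.21012855e+01, -2.18944497e+00, -2.49836844e+01,
        1.26896295e-02,  9.14461009e-03, -1.69386817e-05]), 'tcp_pos': array([ 0.21985804, -0.58465285,  0.23062832]), 'eef_rot': array([-6.76859399e-04,  9.83859009e-01,  1.78944051e-01, -1.33554271e-04]), 'contact_force': array([ 0.48806766, -0.61747038, -0.38753699]), 'wrist_torque': array([ 0.01538152, -0.01918759, -0.0302201 ]), 'width': 0.08573187252634862} -0.0187
{'mtx': array([[433.00964946,   0.        , 279.67352805],
       [  0.        , 433.00964946, 206.62482649],
       [  0.        ,   0.        ,   1.        ]]), 'R': array([[-0.40535533,  0.91390835,  0.02141439],
       [ 0.64981446,  0.30453724, -0.69641815],
       [-0.64298385, -0.26838143, -0.71731665]]), 't': array([ 0.31537505, -0.25763181,  1.30280592])}
{'mtx': array([[463.50899665,   0.        , 275.6062356 ],
       [  0.        , 463.50899665, 215.17203432],
       [  0.        ,   0.        ,   1.        ]]), 'R': array([[ 5.38777957e-03, -9.99984662e-01,  1.28347530e-03],
       [-9.94510630e-01, -5.49240035e-03, -1.04491344e-01],
       [ 1.04496790e-01, -7.13453505e-04, -9.94524968e-01]]), 't': array([-0.07905361,  0.5554562 ,  1.0638981 ])}
```

View pics/scene0.png

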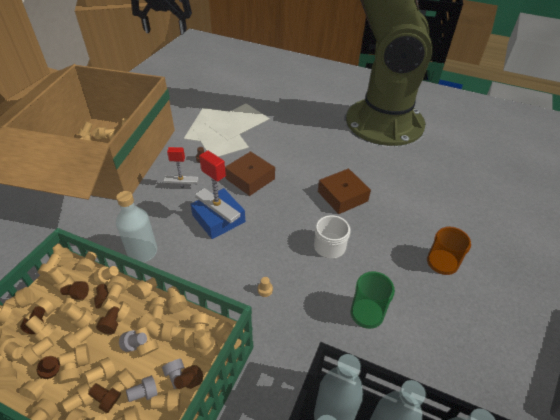

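View pics/top0.png

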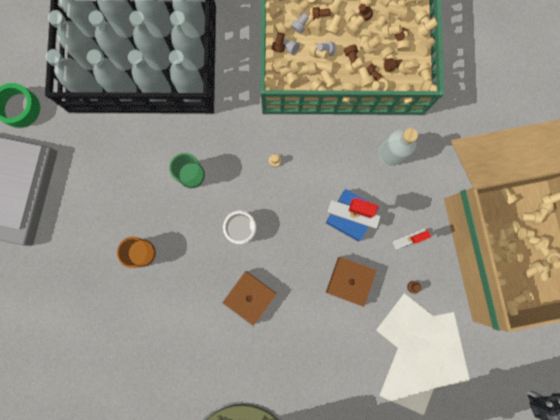

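View pics/wrist0.png

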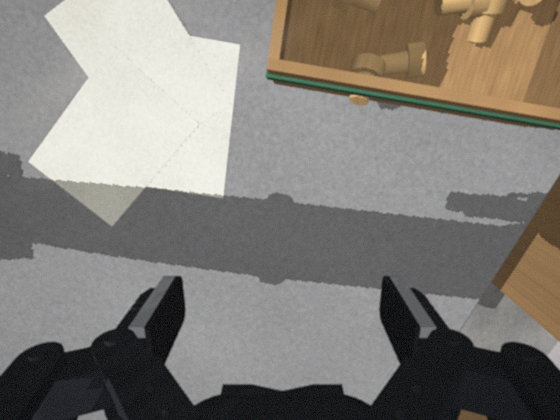

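```bash
cat > h.py <<'E'
from station import ctrl, get_state, vision, ticket, models
import cv2, numpy as np
def world(n,u,v,d):
    c=vision.camera_info(n); K=c["mtx"]
    pc=np.stack([(u-K[0,2])/K[0,0]*d,(v-K[1,2])/K[1,1]*d,d],-1)
    return (pc-c["t"])@c["R"]
def proj(n,X):
    c=vision.camera_info(n); p=np.asarray(X)@c["R"].T+c["t"]; q=p@c["mtx"].T
    return q[...,:2]/q[...,2:]
E
python3 - <<'E'
from h import *
for cam in ["top","scene"]:
    p,d=vision.grab_frame(cam)
    for t in ["gauge_handle","bridge","stand","jar_amber","jar_white","jar_green","bottle","stopper_a"]:
        for m in models.masks_of(cam,t)[:4]:
            k=m["mask"]&(d>0); v,u=np.nonzero(k)
            if len(v)<5: print(cam,t,m["p"],"few");continue
            X=world(cam,u,v,d[v,u]); 
            z=np.percentile(X[:,2],98); T=X[X[:,2]>z-.012]
            print(cam,t,round(m["p"],2),np.round(m["point"]),len(v),"med",np.median(X,0).round(3),"topz",z.round(3),"topmid",((np.percentile(T,2,0)+np.percentile(T,98,0))/2).round(4),"ext",(np.percentile(T,98,0)-np.percentile(T,2,0)).round(3), "rect",cv2.minAreaRect((T[:,:2]*1000).astype(np.float32)))
E
```

```text
top gauge_handle 0.69 [412. 239.] 338 med [ 0.499 -0.381  0.031] topz 0.122 topmid [ 0.5006 -0.3886  0.1167] ext [0.023 0.031 0.012] rect ((501.5802001953125, -389.0274963378906), (17.362255096435547, 32.77670669555664), 26.533382415771484)
top gauge_handle 0.66 [358. 210.] 951 med [ 0.555 -0.251  0.054] topz 0.186 topmid [ 0.5573 -0.2549  0.1815] ext [0.033 0.048 0.01 ] rect ((557.4393920898438, -255.66702270507812), (52.402000427246094, 26.15099334716797), 72.43828582763672)
top gauge_handle 0.47 [238. 229.] 861 med [0.527 0.01  0.007] topz 0.063 topmid [0.5252 0.0078 0.0585] ext [0.069 0.073 0.011] rect ((524.32421875, 7.798957824707031), (73.66999816894531, 72.9083023071289), 45.46903610229492)
top bridge 0.82 [350. 213.] 493 med [ 0.553 -0.242  0.051] topz 0.058 topmid [ 0.5569 -0.2547  0.0525] ext [0.054 0.11  0.011] rect ((556.9672241210938, -255.107666015625), (118.6246109008789, 29.06119728088379), 71.32914733886719)
top bridge 0.65 [406. 240.] 194 med [ 0.497 -0.375  0.028] topz 0.037 topmid [ 0.4992 -0.3832  0.0318] ext [0.038 0.059 0.013] rect ((500.21612548828125, -387.5
[... 4518 characters left out ...]
jar_green 0.74 [368. 296.] 1884 med [0.672 0.131 0.061] topz 0.096 topmid [0.6562 0.1319 0.0903] ext [0.064 0.063 0.012] rect ((657.0886840820312, 130.8180694580078), (66.97056579589844, 66.45338439941406), 42.602603912353516)
scene bottle 0.57 [133. 229.] 1930 med [ 0.725 -0.342  0.094] topz 0.169 topmid [ 0.7126 -0.3555  0.164 ] ext [0.026 0.027 0.013] rect ((712.0652465820312, -355.7935791015625), (28.4652156829834, 29.159589767456055), 6.868947982788086)
scene stopper_a 0.6 [263. 285.] 213 med [ 0.696 -0.068  0.016] topz 0.039 topmid [ 0.6924 -0.0714  0.0333] ext [0.015 0.015 0.012] rect ((692.0248413085938, -70.96649169921875), (15.40611457824707, 17.483562469482422), 61.95892333984375)
```

The larger gauge stands in the blue stand (top view about (358, 210)) at roughly (0.557, -0.2555), with its long axis at about 72°. The small look-alike is at (412, 239), and the amber jar at (135, 252) is at about (0.467, 0.245). Next I'll plan the poses and check the box height.

```bash
cat >> h.py <<'E'
from scipy.spatial.transform import Rotation as Rn
def quat(yaw):  # tool down, jaw axis (tool y) along yaw
    y=np.array([np.cos(yaw),np.sin(yaw),0]); z=np.array([0,0,-1.]); x=np.cross(y,z)
    q=Rn.from_matrix(np.stack([x,y,z],1)).as_quat(); return q[[3,0,1,2]]
E
python3 - <<'E'
from h import *
d2=np.radians
p,d=vision.grab_frame("top")
v,u=np.nonzero(d>0); X=world("top",u,v,d[v,u])
k=(X[:,1]<-.3)&(X[:,0]<.75); print("max z right area",np.percentile(X[k,2],99.8), X[k][np.argmax(X[k,2])])
for yaw in [-18,162]:
  for P in [(.5575,-.2555,.30),(.5575,-.2555,.143),(.5575,-.2555,.36)]:
    print(yaw,P,None if (q:=ctrl.ik(P,quat(d2(yaw)))) is None else np.round(q,2))
for yaw in [-18,162,34,-146,-60,120]:
  for P in [(.467,.245,.36),(.467,.245,.13)]:
    print(yaw,P,None if (q:=ctrl.ik(P,quat(d2(yaw)))) is None else np.round(q,2))
E
```

```text
max z right area 0.3368116208575546 [ 0.20947988 -0.52238303  0.34999753]
-18 (0.5575, -0.2555, 0.3) [ 0.73  0.48 -0.57  1.41  0.26  1.33 -0.16]
-18 (0.5575, -0.2555, 0.143) [ 0.69  0.6  -0.5   1.65  0.33  0.98 -0.23]
-18 (0.5575, -0.2555, 0.36) [ 0.73  0.46 -0.58  1.29  0.25  1.47 -0.15]
162 (0.5575, -0.2555, 0.3) [-0.19  0.66  1.15  1.42 -0.6   1.44 -2.5 ]
162 (0.5575, -0.2555, 0.143) [-0.2   0.84  1.15  1.66 -0.82  1.2  -2.3 ]
162 (0.5575, -0.2555, 0.36) [-0.18  0.62  1.15  1.3  -0.56  1.56 -2.56]
-18 (0.467, 0.245, 0.36) [ 0.23  0.45 -1.21  1.51  0.42  1.47 -1.3 ]
-18 (0.467, 0.245, 0.13) [ 0.13  0.66 -1.07  1.89  0.69  1.02 -1.56]
162 (0.467, 0.245, 0.36) [ 0.23  0.46 -1.22  1.51  0.43  1.48  1.83]
162 (0.467, 0.245, 0.13) [ 0.19  0.74 -1.23  1.89  0.79  1.11  1.48]
34 (0.467, 0.245, 0.36) [ 0.27  0.5  -1.32  1.51  0.48  1.51 -0.46]
34 (0.467, 0.245, 0.13) [ 0.2   0.75 -1.25  1.89  0.8   1.12 -0.77]
-146 (0.467, 0.245, 0.36) [-1.24  0.45  1.15  1.53 -0.41  1.43 -2.62]
-146 (0.467, 0.245, 0.13) [-1.01  0.57  0.75  1.9  -0.51  0.87 -2.55]
-60 (0.467, 0.245, 0.36) [ 0.13  0.38 -0.99  1.51  0.32  1.42 -1.92]
-60 (0.467, 0.245, 0.13) [-0.    0.56 -0.81  1.89  0.52  0.91 -2.11]
120 (0.467, 0.245, 0.36) [ 0.23  0.46 -1.22  1.51  0.43  1.48  1.1 ]
120 (0.467, 0.245, 0.13) [ 0.19  0.74 -1.23  1.89  0.79  1.11  0.75]
```

```bash
python3 - <<'E'
from h import *
ctrl.movel([.22,-.585,.36])
ctrl.movep([.5575,-.2555,.32],quat(np.radians(-18)))
ctrl.pause(.3)
s=get_state(); print(s["time"],s["tcp_pos"],s["contact_force"])
p,d=vision.grab_frame("wrist"); cv2.imwrite("pics/w1.png",p)
H=vision.camera_info("wrist")["hand_eye"]; K=vision.camera_info("wrist")["mtx"]
q=s["eef_rot"]; R=Rn.from_quat([q[1],q[2],q[3],q[0]]).as_matrix()
v,u=np.nonzero((d>0)); dd=d[v,u]
pc=np.stack([(u-K[0,2])/K[0,0]*dd,(v-K[1,2])/K[1,1]*dd,dd],-1)
X=(pc@H[:3,:3].T+H[:3,3])@R.T+s["tcp_pos"]
b=p[v,u].astype(int); red=(b[:,2]>120)&(b[:,1]<70)&(b[:,0]<70)&(np.hypot(X[:,0]-.557,X[:,1]+.255)<.06)
Y=X[red]; z=np.percentile(Y[:,2],90); T=Y[Y[:,2]>z-.006]
print(len(Y),z,cv2.minAreaRect((T[:,:2]*1000).astype(np.float32)))
E
```

```text
4.1333 [ 0.55725037 -0.2561272   0.32001664] [-0.33757283  0.16357196  0.20944653]
1831 0.1844541577726878 ((555.7083129882812, -254.5097198486328), (50.91857147216797, 24.55738067626953), 71.18193817138672)
```

View pics/w1.png

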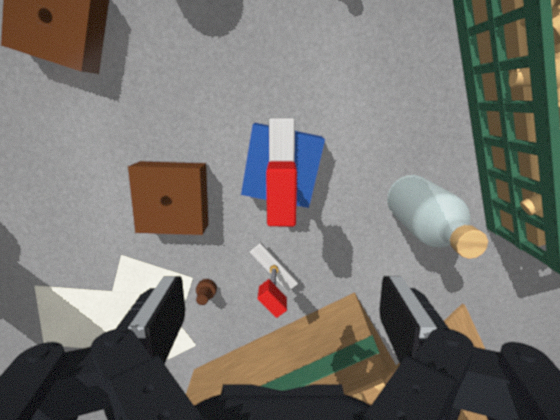

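The handle at (282, 194) is aligned with the jaws, and the wrist estimate agrees with the top camera to within 2 mm. I'll grasp it now.

```bash
python3 - <<'E'
from h import *
q=quat(np.radians(-18.3))
ctrl.movep([.5567,-.2552,.21],q)
ctrl.movel([.5567,-.2552,.145],max_speed=.08)
s=get_state(); print(s["time"],s["tcp_pos"],s["contact_force"])
ctrl.close_gripper(force=60)
s=get_state(); print(s["time"],s["tcp_pos"],s["contact_force"],s["wrist_torque"],s["width"])
ctrl.movel([.5567,-.2552,.165],max_speed=.05)
s=get_state(); print(s["time"],s["tcp_pos"],s["contact_force"],s["wrist_torque"],s["width"])
ctrl.movel([.5567,-.2552,.33],max_speed=.12)
ctrl.pause(.3)
s=get_state(); print(s["time"],s["tcp_pos"],s["contact_force"],s["wrist_torque"],s["width"])
for n in ["scene","top","wrist"]:
    p,d=vision.grab_frame(n); cv2.imwrite(f"pics/{n}2.png",p)
E
```

```text
5.6583 [ 0.55710635 -0.2552421   0.14552821] [ 0.08751564 -0.20828633 -0.46424791]
6.2333 [ 0.55683574 -0.25523931  0.14528967] [-1.26872476  0.15232936  1.32708243] [0.01649655 0.17169593 0.01965243] 0.025492712707491042
6.7833 [ 0.55662634 -0.25521517  0.16512289] [ 0.09840466 -0.1235894  -2.46831464] [0.00347307 0.07967078 0.00555637] 0.02554717073233083
8.6083 [ 0.55661657 -0.25518771  0.32970878] [-0.81352536  0.30034874 -2.61671856] [ 0.00155876  0.01265368 -0.0199144 ] 0.025875068740970297
```

View pics/scene2.png

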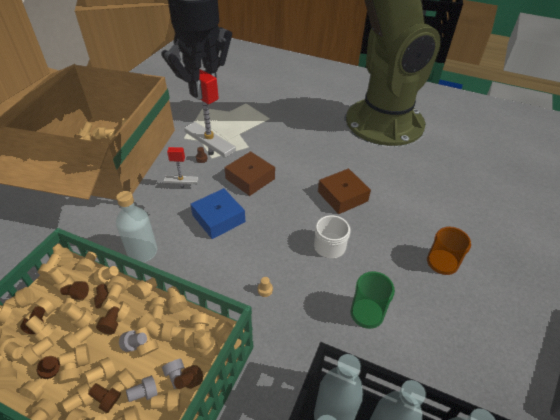

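View pics/wrist2.png

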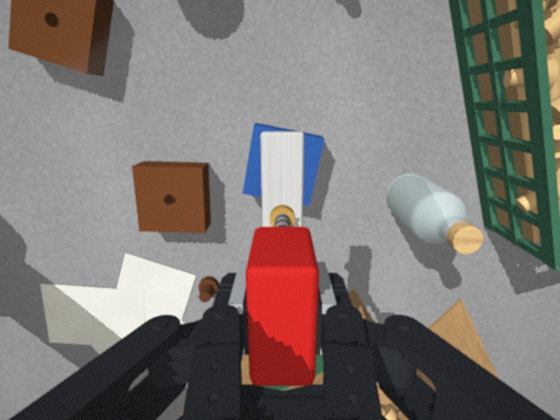

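The gauge is out of the stand (empty blue stand at (218, 212)) and hangs straight from the jaws. Now I'll move it over the amber jar.

```bash
python3 - <<'E'
from h import *
ctrl.movel([.467,.245,.33],max_speed=.15)
ctrl.pause(.3)
s=get_state(); print(s["time"],s["tcp_pos"],s["eef_rot"],s["contact_force"],s["wrist_torque"],s["width"],s["qpos"])
for n in ["scene","top"]:
    p,d=vision.grab_frame(n); cv2.imwrite(f"pics/{n}3.png",p)
    for t in ["gauge_handle","bridge"]:
      for m in models.masks_of(n,t)[:3]:
        k=m["mask"]&(d>0); v,u=np.nonzero(k)
        if len(v)<5: continue
        X=world(n,u,v,d[v,u]); X=X[(np.hypot(X[:,0]-.467,X[:,1]-.245)<.09)&(X[:,2]>.12)]
        if len(X)<30: continue
        print(n,t,m["p"],np.percentile(X,2,0).round(3),np.percentile(X,98,0).round(3))
    # bridge top plane from geometry
    v,u=np.nonzero(d>0); X=world(n,u,v,d[v,u]); A=X[(np.hypot(X[:,0]-.467,X[:,1]-.245)<.07)&(X[:,2]>.212)&(X[:,2]<.245)]
    if len(A)>30:
        A=A[np.abs(A[:,2]-np.median(A[:,2]))<.004]
        c=np.linalg.lstsq(np.c_[A[:,:2]-[.467,.245],np.ones(len(A))],A[:,2],rcond=None)[0]; print("plane",len(A),c,cv2.minAreaRect((A[:,:2]*1000).astype(np.float32)))
E
```

```text
12.6 [0.46702887 0.2449205  0.33000172] [7.58001421e-08 8.10598166e-01 5.85602778e-01 1.45450902e-06] [ 1.03002929 -0.01306859 -2.28327276] [-0.00030187 -0.00114537  0.00069719] 0.025471316586375168 [-0.0102488   0.34164213 -0.74676163  1.57390018  0.23718458  1.31934954
 -1.10704011]
scene gauge_handle 0.73 [0.446 0.191 0.211] [0.496 0.296 0.368]
scene bridge 0.97 [0.443 0.188 0.225] [0.497 0.298 0.242]
plane 819 [-0.03969181  0.01330577  0.23548761] ((467.73980712890625, 244.24063110351562), (119.17207336425781, 34.254432678222656), 71.03535461425781)
top gauge_handle 0.81 [0.442 0.188 0.231] [0.483 0.257 0.369]
top bridge 0.84 [0.44  0.186 0.231] [0.485 0.259 0.244]
plane 557 [-0.00505763  0.00333419  0.23545607] ((463.6187744140625, 230.28367614746094), (93.24689483642578, 29.937397003173828), 71.82557678222656)
```

View pics/scene3.png

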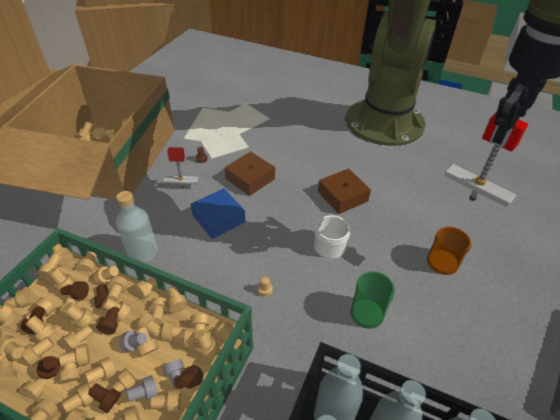

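View pics/top3.png

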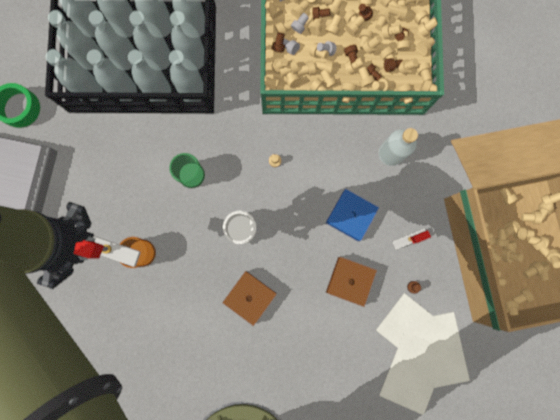

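The bridge is level and centred over the jar, with the foot at about 0.195 m. I'll lower it and watch the force.

```bash
python3 - <<'E'
from h import *
P=[.467,.2455]
ctrl.movel([*P,.20],max_speed=.12); ctrl.pause(.15)
f0=get_state()["contact_force"][2]; print("f0",f0)
ctrl.movel([*P,.18],max_speed=.05)
s=get_state(); print(s["time"],s["tcp_pos"],s["contact_force"])
ctrl.movel([*P,.150],max_speed=.05)
z=.150
while z>.136:
    s=get_state(); f=s["contact_force"][2]-f0
    print(round(s["time"],2),s["tcp_pos"].round(4),s["contact_force"].round(2))
    if f>6: break
    z-=.0012
    ctrl.movel([*P,z],max_speed=.02)
ctrl.pause(.3)
s=get_state(); print(s["time"],s["tcp_pos"],s["contact_force"],s["wrist_torque"],s["width"])
for n in ["scene","top"]:
    p,d=vision.grab_frame(n); cv2.imwrite(f"pics/{n}4.png",p)
E
```

```text
f0 -3.088730823029173
14.8333 [0.46666897 0.24535101 0.17961407] [-0.39841333 -0.18827342 -2.53089264]
15.58 [0.4667 0.2453 0.1497] [ 0.31 -0.02 -2.99]
15.83 [0.467  0.2454 0.1488] [ 0.55 -0.39 -2.52]
16.08 [0.467  0.2454 0.1476] [ 0.03 -0.11 -2.55]
16.33 [0.467  0.2455 0.1463] [ 0.47  0.26 -1.88]
16.58 [0.467  0.2455 0.1451] [ 0.41  0.18 -1.94]
16.83 [0.467  0.2455 0.1439] [ 0.66 -0.37 -2.6 ]
17.08 [0.467  0.2455 0.1427] [ 0.87 -0.35 -3.31]
17.33 [0.467  0.2455 0.1415] [-0.07  0.44 -3.43]
17.58 [0.4671 0.2457 0.1412] [-1.93 -1.52  6.67]
17.8833 [0.46713104 0.24578099 0.14120138] [-2.40968253 -1.57350626  6.23218253] [-0.4025149   0.57905361 -0.01177295] 0.02532760434694036
```

View pics/scene4.png

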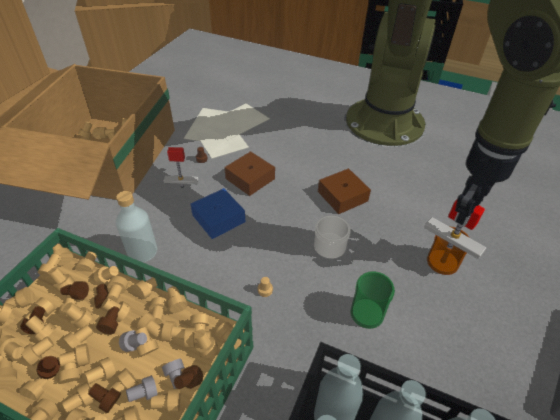

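The foot touched bottom at TCP z 0.141, as predicted, with about 9 N. The picture shows the bridge lying across the jar's rim at (455, 236). Now I'll lift it and measure the reading.

```bash
python3 - <<'E'
from h import *
P=[.467,.2455]
ctrl.movel([*P,.16],max_speed=.04)
ctrl.movel([*P,.32],max_speed=.1)
ctrl.pause(.5)
s=get_state(); print(s["time"],s["tcp_pos"],s["eef_rot"],s["contact_force"],s["wrist_torque"],s["width"])
for n in ["scene","top"]:
    p,d=vision.grab_frame(n); cv2.imwrite(f"pics/{n}5.png",p)
    for t in ["bridge","gauge_handle","jar_amber"]:
      for m in models.masks_of(n,t)[:1]:
        v,u=np.nonzero(m["mask"]&(d>0)); X=world(n,u,v,d[v,u]); print(n,t,round(m["p"],2),m["point"],np.percentile(X,2,0).round(3),np.percentile(X,98,0).round(3))
    v,u=np.nonzero(d>0); X=world(n,u,v,d[v,u]); r=np.hypot(X[:,0]-.467,X[:,1]-.2455)
    A=X[(r<.07)&(X[:,2]>.235)&(X[:,2]<.29)]
    if len(A)>30:
        A=A[np.abs(A[:,2]-np.percentile(A[:,2],60))<.004]
        c=np.linalg.lstsq(np.c_[A[:,:2]-[.467,.2455],np.ones(len(A))],A[:,2],rcond=None)[0]; print("bridge plane",len(A),c)
    J=X[(r<.06)&(X[:,2]>.07)&(X[:,2]<.09)]
    if len(J)>10: print("jar rim",len(J),cv2.minEnclosingCircle((J[:,:2]*1000).astype(np.float32)))
E
```

```text
20.875 [0.46697747 0.24549024 0.31998026] [-6.41804384e-06  8.10556345e-01  5.85660661e-01 -3.53683123e-05] [-0.13376005 -0.23015419 -1.57662884] [-0.02329234 -0.02039795  0.04293621] 0.025415509674301767
scene bridge 0.75 [182.2, 182.0] [ 0.482 -0.425  0.02 ] [ 0.523 -0.353  0.032]
scene gauge_handle 0.95 [490.9, 163.1] [ 0.074  0.192 -0.002] [0.497 0.324 0.358]
scene jar_amber 0.89 [449.0, 249.1] [0.434 0.213 0.002] [0.499 0.277 0.08 ]
bridge plane 846 [-0.03342166  0.01176141  0.26958769]
jar rim 367 ((465.8376159667969, 245.71493530273438), 35.91680908203125)
top bridge 0.79 [116.4, 252.0] [0.44  0.186 0.001] [0.481 0.3   0.273]
top gauge_handle 0.62 [108.1, 255.1] [0.442 0.189 0.265] [0.478 0.248 0.36 ]
top jar_amber 0.56 [140.4, 251.4] [0.433 0.212 0.001] [0.496 0.272 0.081]
bridge plane 504 [-0.00515414  0.00186178  0.2694488 ]
jar rim 192 ((466.49627685546875, 245.7133026123047), 35.946372985839844)
```

View pics/scene5.png

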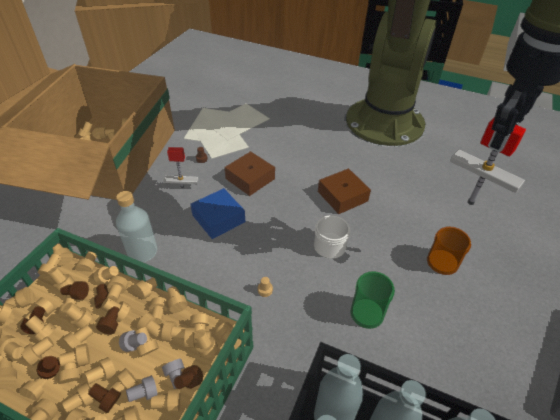

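```bash
python3 - <<'E'
from h import *
ctrl.pause(.5); s=get_state(); print(s["time"],s["tcp_pos"],abs(s["qd"]).max())
ticket.close_job()
E
```

```text
21.775 [0.46697761 0.24553006 0.32000369] 0.002233313488911956
the job is handed in; nothing more can be done
```

I took the larger, red-handled gauge out of the blue stand and dipped it upright into the amber jar. I then lifted it clear and handed in at about 22 s, still holding it above the jar. No verdict was reported.

**Dip:** The foot touched bottom at TCP z 0.141 m, where I expected it, with about 9 N of contact force.

**Last checks:**
- **Bridge:** it had moved 44 mm up the rod relative to the gripper, in both the scene and top cameras.
- **Level:** the top camera shows the bridge within about 0.3° of level. The scene camera gave about 2°, but its bridge slope is less reliable because it also gave about that before the dip.
- **Foot height:** about 0.185 m above the bench, against the 0.12 m required. I worked this out from the TCP height rather than measuring it directly.
- **Steadiness:** the arm was still, with joint speeds of about 0.002 rad/s or less.
- **Jar:** the amber jar's rim is within about 2 mm of where it started. The other jars, the light stopper and the bottle look unmoved in the last scene picture, but I did not measure them, and I did not check the dark stopper in that picture.

One thing did not match. The roughly 2 N of bridge friction never showed clearly in the wrist force while lowering. The camera measurement of the bridge's travel is what confirms it moved.

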